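# Free a bonded phone from the pressing jig

### The job

The phone in the pressing jig has finished bonding. Lift the red hold-down bar by its black handle and swing it right over until it rests open on its stop, slide the phone out level from under the hood and past the bar, towards the jig's open end, and lay it gently, screen up, fully home in the orange cradle (either way round), without dropping it. Leave the bar open, the other phone in the grey cradle where it is, and the dropper bottle standing undisturbed.

Things in the scene. Friction and masses are not known exactly. Their poses are not given: they have to be found in the camera images.
- jig_seat (a point): Fixed pressing jig, base plate 8 mm thick on the 2 mm mat, 200 mm (x -100 to +100) by 176 mm (y -60 to +116). This point: centre of the clamped phone, 44.5 mm above the jig's underside. Axes: x along the phone, -x towards the open end where the phone slides out, z up. The phone must slide about 30 mm to -x, level, to clear the hood before it can be lifted.
- jig_bed (a point): Middle of the open (-x) end edge of the jig's grey bed, on its top face, at (-97.5, 0, -4.5) mm from jig_seat; same axes. The bed is 34 mm wide and 185 mm long to +x. The phone lies on it, its long sides overhanging by 15 mm each, 32 mm above the base plate: it can be gripped across its width from above, at its middle.
- jig_hood (a point): Aluminium hood, a fixed bridge over the phone's far 28 mm. This point: centre of its roof's top face, at (58.8, 0, 11.5) mm from jig_seat; same axes. Roof 37.5 mm (x) by 80 mm (y), 5 mm thick, 2 mm above the phone; side walls 2 mm beside the phone, a stop wall 3 mm beyond its far end.
- bar_hinge (a point): Point on the hold-down bar's hinge axis, at (-66, 90, 16.5) mm from jig_seat; same axes. The hinge axis is parallel to the jig's x. The bar hinges between two upright lugs (each 12 x 8 mm in plan, spanning x -27 to +27 mm and top 13 mm above this point).
- bar (a joint): Angle of the red hold-down bar (170 x 24 x 10 mm, 0.12 kg), rad: 0 down across the phone's near end, grows as the handle lifts, 1.57 upright, 2.1 on its stop, leaning out to the jig's +y. When down, its toe stands 2 mm in front of the phone's near end and bars it. Free hinge, light damping: let go short of upright it falls shut, beyond upright it falls gently to the stop and stays.
- bar_handle (a point): Middle of the free length of the bar's handle, a black rod 12 mm in diameter parallel to the hinge axis, 165 mm from that axis. The rod stands 63 mm out of the bar's side to the jig's -x; this point is 36 mm from the bar's side. Bar down: at (-114, -75, 16.5) mm from jig_seat. Pinch it from above; it can turn between the fingers as the bar swings. Axes turn with the bar.
- phone_c (a point): Centre of the phone to be freed: black screen up, silver frame, 136 x 64 x 9 mm, about 0.17 kg, loose. Axes: x along its length, z up out of the screen.
- cradle_orange_seat (a point): Fixed orange cradle, empty, at either side of the jig. This point: the phone's centre when fully home; x along the phone, z up. Its bed, 34 mm wide, is 4.5 mm below this point and 24 mm above the base plate (172 x 100 x 6 mm). End walls 4 mm clear of the phone and side guides 3.5 mm clear (x 47 to 77 mm either way) rise 6 mm above the bed; between them the sides are open for fingers.
- spare_c (a point): Centre of another phone of the same size, gold frame and grey screen, lying in the grey cradle, which is otherwise like the orange one and on the other side of the jig. Not to be moved.
- bottle_c (a point): Dropper bottle, white, 48 mm across, 140 mm high with its needle, loose; this point is on its axis 45 mm above its foot. Not to be moved or tipped.
- phone: The same phone as phone_c; this origin is the centre of its underside, 4.5 mm below phone_c. Same axes.
There are look-alikes about, which are no part of the job. Leave any green look-alike of the phone alone.

How it is judged:
On the way, in this order (a step that is already met when the one before it is completed fails the run):
1. the hold-down bar is swung over and rests open (value of joint bar above 1.9 rad), for 0.2 s.
2. the phone is slid level out from under the hood (25 mm along the bed, bar open) (x of phone_c in the frame of jig_seat below -0.025 m and z of phone_c in the frame of jig_seat between -0.01 and 0.015 m and angle between phone_c's own z axis and vertical below 0.2 rad and value of joint bar above 1.7 rad).
At the end, for the whole second after the job is handed in: The phone lies at rest fully home in the orange cradle, screen up: within 8 mm sideways, 3 mm in height, 0.06 rad of level and 0.14 rad in yaw (either way round); bar open beyond 1.9 rad; other phone within 10 mm and dropper bottle within 20 mm of their starts (horizontal distance between phone_c and cradle_orange_seat below 0.008 m and z of phone_c in the frame of cradle_orange_seat between -0.003 and 0.003 m and angle between phone_c's own z axis and vertical below 0.06 rad and angle between the x axis of phone_c and the x axis of cradle_orange_seat, either way round below 0.14 rad and linear speed of phone below 0.02 m/s and value of joint bar above 1.9 rad and distance of spare_c from where it was at the start of the episode below 0.01 m and distance of bottle_c from where it was at the start of the episode below 0.02 m); the robot touches nothing.
It fails at once if the phone is let go or thrown more than 17 mm above its seat over the orange cradle (contact force between the fingers and phone below 0.05 N and horizontal distance between phone_c and cradle_orange_seat below 0.12 m and z of phone_c in the frame of cradle_orange_seat above 0.017 m).
It fails at once if the phone is let go in the air (more than 30 mm above the height of the orange cradle's seat) (contact force between the fingers and phone below 0.05 N and z of phone_c in the frame of cradle_orange_seat above 0.03 m).
It fails at once if the other phone is moved by more than 10 mm (distance of spare_c from where it was at the start of the episode above 0.01 m).
It fails at once if the dropper bottle is moved by more than 20 mm or tipped (distance of bottle_c from where it was at the start of the episode above 0.02 m or angle between bottle_c's own z axis and vertical above 0.3 rad).
It also fails if it takes over 64 s, if anything falls off the work surface, if the arm or the gripper's body presses on something with over 40 N, if the wrist force passes 120 N, or if a joint passes its speed limit or range.

### The arm

A 6-joint arm with a two-finger parallel gripper is mounted at the origin on the work surface. World frame = base frame: x ahead of the robot, y to its left, z up, the work surface at z = 0. Lengths are in m, angles in rad, forces in N, time in s.
With the tool pointing down it reaches from about 0.3 to 0.775 m from the base axis. Payload 14.6 kg.
Tool frame: the origin (TCP) lies between the finger pads; the fingertips stand 8 mm ahead of it and the grasp point (between the pads) lies 11 mm behind it (env.finger_overhang is the distance from the TCP to the fingertips, in m); y points along the fingers, z is the direction in which the jaws open and shut, and the axes are right-handed (so a half turn about y gives the same grasp; the last joint's range is limited). The gripper opens to 85 mm and grips with 20 to 120 N. Pads are 22 mm wide; open, the fingers measure 114 mm over their backs; the gripper's body (76 mm by 85 mm) begins 54 mm behind the grasp point. The pads swing forward as they close: fully open they stand 13 mm farther back than shut.
Start: joints at [1.061, 0.3, 1.521, -0, 1.321, -0.067], TCP at [0.236, 0.497, 0.239] pointing down, gripper open.
Joint ranges: [-3.03, 3.03], [-0.79, 2.21], [0.23, 2.52], [-1.04, 4.18], [0, 3.07], [-2.55, 2.55]. Speed limits (rad/s): [2.22, 2.22, 2.57, 3.14, 3.14, 3.14].

### API

Orientations are given as a unit quaternion [x, y, z, w].
In Python, from bench import get_obs, camera, ticket, env gives the robot as it stands. The module is installed in compiled form; this text tells all that it offers.
- The arm moves only by the tool jog_arm, never from a script. Its arguments are lists of equal length, an entry for each row: "offset": the shift along the tool's x, y, z in mm, a list of three; "twist": the turn about the tool's y in degrees; "jaw": the finger opening in mm, from 0 to 85.4. In form: {"offset": [[tx, ty, tz], ...], "twist": [twist, ...], "jaw": [jaw, ...]}. A call has 1 to 12 rows; each row shifts and turns the commanded pose from where the row before left it, along the tool's axes as they then stand; what a row does not reach is not made up. A row lasts 1/10 s, in which the tool goes at most 50 mm and 8.59 degrees, less where a joint would pass 70% of its speed; a pose out of reach is approached as far as the arm can. A call is refused whole if a number of a shift passes 50 or a number of a turn 8.59, either way. A call with a gripper value outside its range is refused whole. The fingers move at their own pace and stop on an object; the grip force is fixed at half the most. Time passes only in rows, so rows that do not move let the fingers close. It gives the time, the measured TCP pose, the force and the opening at its end, in the units of the state.
- get_obs(): the state, without advancing time (a new reading comes with each control period).
- camera(name): name is "scene" or "top" or "wrist"; returns a dict with "img" (400x640x3 uint8, red, green, blue), "mtx" (3x3 intrinsics, pixels), "R" (3x3) and "t" (3): a world point X has camera coordinates R X + t. Camera axes: x right, y down, z forward; pixel columns grow to the right and rows downward; lengths in m; the calibration is good to about 2 mm. A picture is of the moment at which its call begins. There is no depth.
- ticket.finish_job(): hands the job in, once; it reports no verdict.
The state is a dict: "t": time; "joint_positions": joint angles; "dq": joint speeds; "effort": joint torques, N m; "tool_pos": TCP position; "orientation": TCP orientation; "force": force on the tool from outside, world axes, zero at the start; "moment": the same for the moment, N m; "finger_gap": finger opening in m.
Only numpy, scipy, OpenCV 4.12 (cv2) and the standard library are available. Lean on these libraries where they do the work, as an engineer would, in place of code of your own. Each camera call takes 0.05 s, during which the arm holds its last target. There are 200 camera calls.

## Working session

There is one attempt and no reset: what is moved stays moved. The work goes in short steps, Python scripts to look and compute and a tool call to move; the robot and the scene stay as the last step left them, time stands still between calls to the robot, and variables do not carry over. Pictures are saved under pics/ and viewed, about 8 in all and at most 12, crops included, and the job is handed in when it is done.

Besides the shell and the picture viewer there is one more tool, called after ">>>" as a command line: name --pt "numbers of a row" for each row, then --argument value for the rest. jog_arm: Moves the arm, as the interface text tells. Its arguments: {"type":"object","properties":{"offset":{"type":"array"},"twist":{"type":"array"},"jaw":{"type":"array"}},"required":["offset","twist","jaw"]}

```bash
mkdir -p pics; cat > h.py <<'E'
import numpy as np, cv2
from bench import get_obs, camera, ticket, env
def shot(name,fn):
    c=camera(name); cv2.imwrite('pics/'+fn+'.png',c['img'][:,:,::-1]); np.savez('pics/'+fn+'.npz',**c); return c
def ray(c,u,v):
    d=np.linalg.inv(c['mtx'])@np.array([u,v,1.]); R=c['R']; return -R.T@c['t'], R.T@d
def onz(c,u,v,z):
    o,d=ray(c,u,v); return o+d*(z-o[2])/d[2]
def proj(c,X):
    p=c['mtx']@(c['R']@np.asarray(X,float)+c['t']); return p[:2]/p[2]
E
python3 - <<'E'
from h import *
for n in ['scene','top']:
    c=shot(n,n+'0'); print(n,c['mtx'].tolist(),(-c['R'].T@c['t']).round(3))
print(get_obs()); print(env.finger_overhang)
a=cv2.imread('pics/top0.png')
E
```

```text
scene [[495.30453849603674, 0.0, 314.0201786315178], [0.0, 495.30453849603674, 209.19853422827927], [0.0, 0.0, 1.0]] [ 1.323 -0.095  1.022]
top [[386.9641586085286, 0.0, 318.56590651689754], [0.0, 386.9641586085286, 189.8522356359892], [0.0, 0.0, 1.0]] [0.345 0.019 0.943]
{'t': 0.1, 'joint_positions': array([ 1.06139483e+00,  3.00402278e-01,  1.52151739e+00, -3.08074491e-06,
        1.32071544e+00, -6.65949444e-02]), 'dq': array([-0.00049353, -0.00350199, -0.00181375, -0.00081748, -0.00016957,
       -0.00260232]), 'effort': array([ 8.30139761e-04, -5.44383180e+01, -3.62370086e+01, -1.04603532e-04,
        3.01624990e-03,  4.74027559e-05]), 'tool_pos': array([0.23556329, 0.49677486, 0.23878601]), 'orientation': array([ 0.69020013, -0.15538323,  0.15517589, -0.68949277]), 'force': array([ 0.43483384, -0.0088349 , -0.08729228]), 'moment': array([0.02065934, 0.03851356, 0.00443055]), 'finger_gap': 0.08576793249648362}
0.008
```

View pics/top0.png

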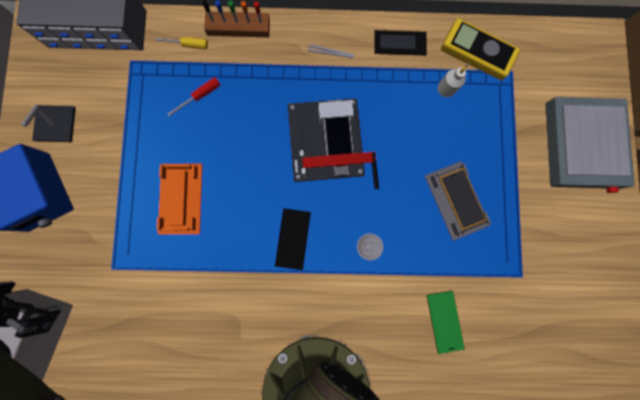

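View pics/scene0.png

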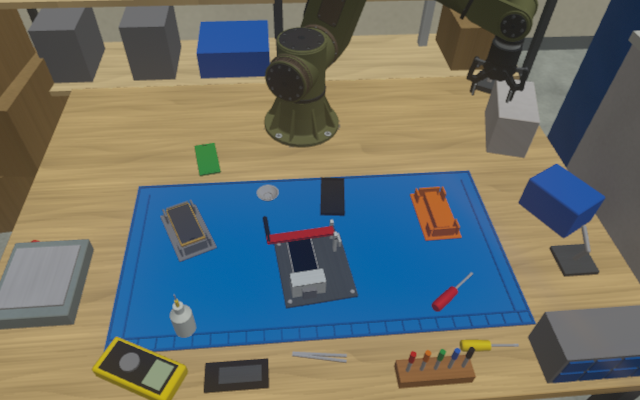

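```bash
python3 - <<'E'
from h import *
from scipy.spatial.transform import Rotation as Ro
c=dict(np.load('pics/top0.npz')); im=c['img']; hsv=cv2.cvtColor(im,cv2.COLOR_RGB2HSV)
def big(mask,roi):
    m=np.zeros_like(mask); x0,y0,x1,y1=roi; m[y0:y1,x0:x1]=mask[y0:y1,x0:x1]
    cs,_=cv2.findContours(m,cv2.RETR_EXTERNAL,cv2.CHAIN_APPROX_NONE); return max(cs,key=cv2.contourArea)
def rep(n,k,z):
    pts=np.array([onz(c,u,v,z)[:2] for u,v in k[:,0,:]],np.float32)
    (x,y),(w,h),a=cv2.minAreaRect(pts*1000); b=cv2.boxPoints(((x,y),(w,h),a)); e=b[1]-b[0]; f=b[2]-b[1]; l=e if np.hypot(*e)>np.hypot(*f) else f
    ang=np.degrees(np.arctan2(l[1],l[0])); print(n,round(x,1),round(y,1),'size',round(w,1),round(h,1),'long axis',round(ang%180,2))
H,S,V=[hsv[...,i].astype(int) for i in range(3)]
notblue=((H<95)|(H>125)|(S<120)).astype(np.uint8)
rep('orange',big(((H>3)&(H<20)&(S>150)&(V>120)).astype(np.uint8),(140,140,220,250)),.010)
rep('bar',big((((H<4)|(H>174))&(S>150)).astype(np.uint8),(290,140,380,175)),.068)
rep('jig',big(notblue,(270,85,366,200)),.010)
rep('phone',big((V<40).astype(np.uint8),(322,115,355,155)),.051)
rep('hood',big(((V>150)&(S<60)).astype(np.uint8),(300,90,360,125)),.058)
rep('handle',big((V<40).astype(np.uint8),(372,150,384,195)),.063)
rep('spare',big(notblue,(410,150,500,250)),.010)
rep('decoy',big((V<50).astype(np.uint8),(270,200,320,275)),.007)
print(Ro.from_quat(get_obs()['orientation']).as_matrix().round(3))
i=cv2.resize(im[80:280,140:500],None,fx=2.2,fy=2.2,interpolation=cv2.INTER_CUBIC); cv2.imwrite('pics/c1.png',i[:,:,::-1])
E
```

```text
orange 440.8 339.6 size 166.6 98.3 long axis 1.91
bar 532.8 -36.7 size 28.7 164.6 long axis 96.21
jig 596.6 -14.1 size 196.9 180.0 long axis 6.29
phone 594.5 -38.5 size 86.0 53.0 long axis 6.01
hood 657.8 -30.9 size 35.7 78.1 long axis 96.38
handle 502.1 -123.7 size 63.6 5.9 long axis 6.29
spare 451.5 -334.9 size 169.8 103.6 long axis 22.71
decoy 349.5 64.8 size 63.4 134.7 long axis 173.35
[[ 0.904 -0.001  0.428]
 [-0.428 -0.001  0.904]
 [-0.    -1.    -0.001]]
```

View pics/c1.png

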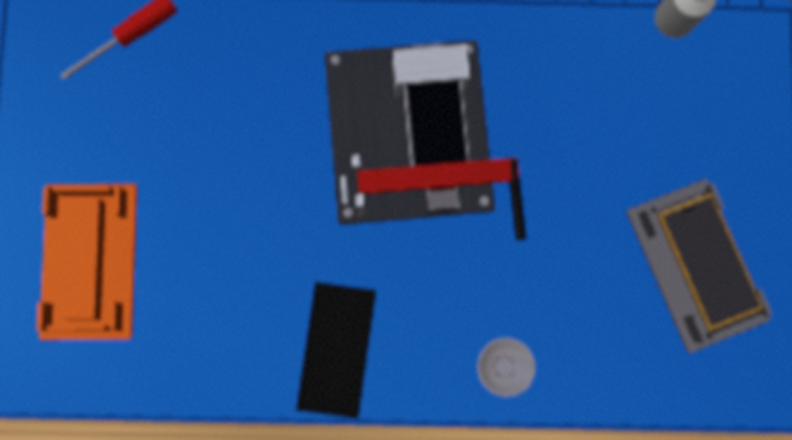

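>>> jog_arm --pt "42 -10 -9" --pt "42 -10 -9" --pt "42 -10 -9" --pt "42 -10 -9" --pt "42 -10 -9" --pt "42 -10 -9" --pt "0 0 0" --pt "0 0 0" --pt "0 0 0" --pt "0 0 0" --pt "0 0 0" --twist '[0,0,0,0,0,0,-7.8,-7.8,-7.8,-7.8,0]' --jaw '[85,85,85,85,85,85,85,85,85,85,85]'

```text
t: 1.2
tool_pos: [0.4402, 0.3401, 0.2989]
orientation: [0.706, 0.036, -0.037, -0.706]
force: [-0.2, 0.2, 0.0]
finger_gap: 0.0853
```

```bash
python3 - <<'E'
from h import *
c=shot('wrist','w1'); o=get_obs(); print(o['t'],o['tool_pos'],o['joint_positions'],(-c['R'].T@c['t']).round(3))
print(proj(c,[.441,.340,.0365]))
E
```

```text
1.25 [0.44016002 0.3401357  0.29902619] [ 5.92058741e-01  2.76140316e-01  1.41312208e+00  8.74618839e-06
  1.45285230e+00 -1.07759978e+00] [0.358 0.332 0.434]
[319.42759851 158.87157786]
```

View pics/w1.png

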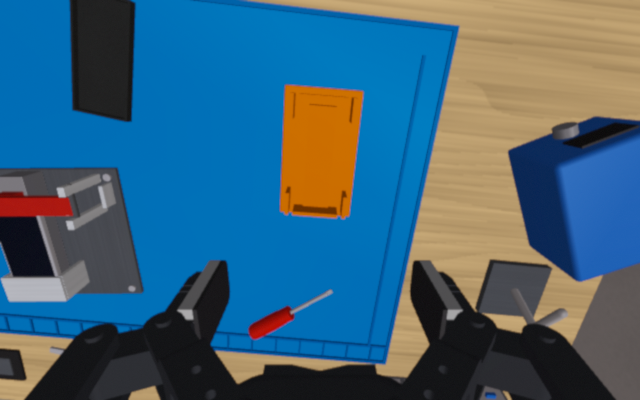

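>>> jog_arm --pt "9 0 -45" --pt "9 0 -45" --pt "9 0 -45" --pt "9 0 -45" --pt "9 0 -45" --pt "9 0 -45" --pt "9 0 -45" --pt "9 0 -45" --pt "9 0 -45" --pt "0 0 0" --pt "0 0 0" --twist '[0,0,0,0,0,0,0,0,0,0,0]' --jaw '[85,85,85,85,85,85,85,85,85,85,85]'

```text
t: 2.35
tool_pos: [0.5619, -0.0551, 0.2988]
orientation: [-0.706, -0.034, 0.035, 0.706]
force: [-1.2, -0.2, 0.8]
finger_gap: 0.0852
```

```bash
python3 - <<'E'
from h import *
c=shot('wrist','w2'); o=get_obs(); print(o['t'],o['tool_pos'],o['orientation'],(-c['R'].T@c['t']).round(3))
c=dict(np.load('pics/w1.npz')); h=cv2.cvtColor(c['img'],cv2.COLOR_RGB2HSV)
m=((h[...,0]>3)&(h[...,0]<22)&(h[...,1]>200)).astype(np.uint8); m[:,:240]=0;m[:,400:]=0;m[260:]=0
k=max(cv2.findContours(cv2.morphologyEx(m,cv2.MORPH_CLOSE,np.ones((9,9))),0,1)[0],key=cv2.contourArea)
for z in (.008,.014): 
  p=np.array([onz(c,u,v,z)[:2]*1000 for u,v in k[:,0]],np.float32); print(z,cv2.minAreaRect(p))
print(cv2.approxPolyDP(k,5,True)[:,0].tolist())
E
```

```text
2.4 [ 0.56178236 -0.05413155  0.29906839] [-0.70612591 -0.03481322  0.03514421  0.70635623] [ 0.48  -0.063  0.434]
0.008 ((442.88421630859375, 339.01611328125), (172.0129852294922, 96.80787658691406), 1.5771591663360596)
0.014 ((441.68975830078125, 338.91778564453125), (169.59156799316406, 95.44509887695312), 1.5771512985229492)
[[286, 86], [281, 210], [343, 217], [361, 92]]
```

View pics/w2.png

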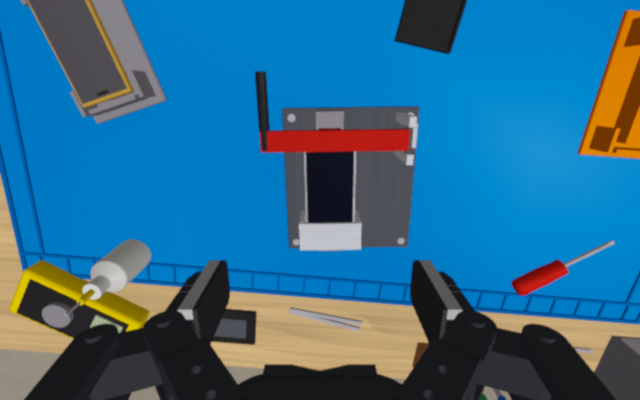

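```bash
python3 - <<'E'
from h import *
c=dict(np.load('pics/w2.npz')); h=cv2.cvtColor(c['img'],cv2.COLOR_RGB2HSV).astype(int);H,S,V=h[...,0],h[...,1],h[...,2]
def rect(n,m,roi,z,inner=False):
    q=np.zeros(m.shape,np.uint8);x0,y0,x1,y1=roi;q[y0:y1,x0:x1]=m[y0:y1,x0:x1]
    k=max(cv2.findContours(q,0,1)[0],key=cv2.contourArea)
    p=np.array([onz(c,u,v,z)[:2]*1000 for u,v in k[:,0]],np.float32); (x,y),s,a=cv2.minAreaRect(p); print(n,np.round([x,y,*s,a],1),cv2.boundingRect(k))
nb=~((H>95)&(H<125)&(S>120))
rect('plate',nb,(270,100,430,262),.010)
rect('screen',V<45,(300,152,362,226),.051)
rect('phone+frame',(V<45)|((S<60)&(V>140)),(300,154,362,216),.051)
rect('handle',V<60,(250,65,275,131),.063)
rect('bar',((H<5)|(H>174))&(S>150),(255,120,420,160),.068)
rect('hood',(S<40)&(V>170),(290,220,370,255),.058)
a=np.radians(6.2);R=np.array([[np.cos(a),-np.sin(a)],[np.sin(a),np.cos(a)]])
s=np.array([601,-38.]);print('handle exp',s+R@[-114,-75],'hood',s+R@[58.8,0])
i=cv2.resize(c['img'][60:260,240:440],None,fx=3,fy=3,interpolation=cv2.INTER_CUBIC); cv2.imwrite('pics/c2.png',i[:,:,::-1])
print(np.c_[V[190,295:370],S[190,295:370]].T.tolist())
E
```

```text
plate [599.9 -19.6 203.3 194.    6.3] (270, 107, 149, 144)
screen [595.4 -39.1  89.2  54.7   6.2] (307, 153, 46, 69)
phone+frame [591.8 -39.5  79.8  54.7   6.2] (307, 154, 46, 62)
handle [ 499.8 -125.2   60.8    9.4    6.3] (256, 73, 12, 58)
bar [533.4 -40.5  26.  168.7   5.6] (260, 129, 150, 24)
hood [659.1 -32.1  37.   79.2   5.6] (299, 224, 62, 27)
handle exp [ 495.76674179 -124.87324885] hood [659.45607668 -31.64963788]
[[87, 87, 88, 88, 88, 87, 87, 86, 86, 107, 141, 137, 82, 35, 30, 30, 29, 29, 28, 28, 28, 29, 29, 29, 28, 29, 30, 31, 30, 30, 28, 29, 29, 28, 30, 29, 29, 30, 28, 30, 31, 30, 30, 30, 30, 28, 29, 30, 29, 30, 29, 29, 31, 30, 30, 31, 36, 82, 141, 157, 128, 95, 87, 87, 89, 89, 89, 89, 91, 89, 89, 90, 91, 90, 89], [26, 23, 26, 26, 26, 26, 26, 24, 21, 12, 9, 15, 25, 102, 145, 136, 141, 132, 146, 146, 146, 132, 132, 132, 146, 132, 145, 123, 119, 136, 137, 123, 132, 137, 128, 132, 123, 136, 128, 119, 123, 128, 136, 119, 128, 155, 123, 119, 114, 128, 132, 132, 140, 128, 128, 123, 92, 25, 16, 11, 10, 16, 26, 23, 23, 26, 29, 26, 28, 26, 26, 28, 25, 25, 26]]
```

View pics/c2.png

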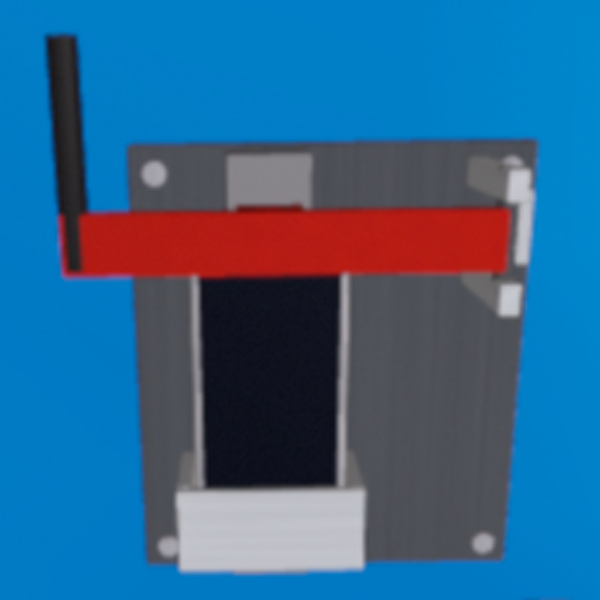

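>>> jog_arm --pt "-36 0 -32" --pt "-36.5 0 -32.5" --pt "0 40 0" --pt "0 40 0" --pt "0 40 0" --pt "0 40 0" --pt "0 30 0" --pt "0 25 0" --pt "0 0 0" --pt "0 0 0" --twist '[-0.5,0,0,0,0,0,0,0,0,0]' --jaw '[45,45,45,45,45,45,45,45,45,45]'

```text
t: 3.4
tool_pos: [0.497, -0.1255, 0.0852]
orientation: [0.706, 0.039, -0.039, -0.706]
force: [0.4, 0.1, -0.1]
finger_gap: 0.0451
```

```bash
python3 - <<'E'
from h import *
c=shot('wrist','w3'); o=get_obs(); print(o['t'],o['tool_pos'],o['orientation'],o['force'])
E
```

```text
3.45 [ 0.49740255 -0.12583291  0.08580085] [ 0.7062555   0.03978664 -0.0385416  -0.70578661] [-0.18236628 -0.31479838  0.75551054]
```

View pics/w3.png

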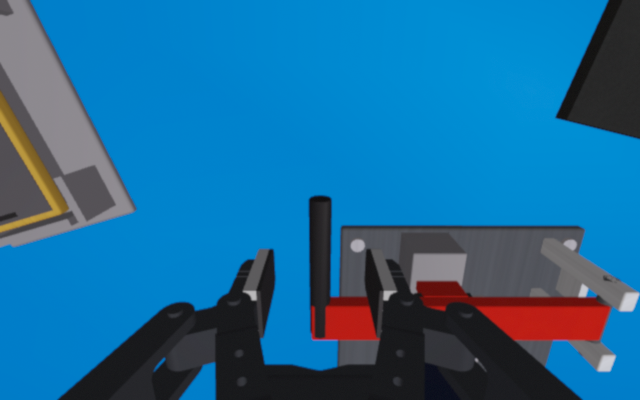

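>>> jog_arm --pt "0 17 0" --pt "0 17 0" --pt "0 0 0" --pt "0 0 0" --pt "0 0 0" --pt "0 0 0" --pt "0 0 0" --pt "0 0 0" --pt "0 0 0" --twist '[0,0,0,0,0,0,0,0,0]' --jaw '[45,45,30,15,5,5,5,5,5]'

```text
t: 4.35
tool_pos: [0.4973, -0.1255, 0.0519]
orientation: [-0.706, -0.04, 0.038, 0.706]
force: [-1.3, 9.3, 3.8]
finger_gap: 0.0098
```

```bash
python3 - <<'E'
import numpy as np
th=[0.1,0.25]+list(np.linspace(.4,2.02,18))
p=np.array([165*np.array([-np.cos(t),np.sin(t)]) for t in [0]+th]);d=np.diff(p,axis=0).round(0)
print([[0,-b,a] for a,b in d.tolist()])
E
```

```text
[[0, -16.0, 1.0], [0, -24.0, 4.0], [0, -23.0, 8.0], [0, -14.0, 7.0], [0, -13.0, 8.0], [0, -13.0, 9.0], [0, -12.0, 11.0], [0, -11.0, 12.0], [0, -9.0, 13.0], [0, -8.0, 13.0], [0, -7.0, 14.0], [0, -6.0, 15.0], [0, -4.0, 15.0], [0, -3.0, 15.0], [0, -1.0, 16.0], [0, 0.0, 16.0], [0, 2.0, 16.0], [0, 3.0, 15.0], [0, 5.0, 15.0], [0, 6.0, 14.0]]
```

>>> jog_arm --pt "0 -8 0" --pt "0 -8 1" --pt "0 -12 2" --pt "0 -12 2" --pt "0 -12 4" --pt "0 -11 4" --pt "0 -14 7" --pt "0 -13 8" --pt "0 -13 9" --pt "0 -12 11" --pt "0 0 0" --twist '[0,0,0,0,0,0,0,0,0,0,0]' --jaw '[5,5,5,5,5,5,5,5,5,5,5]'

```text
t: 5.45
tool_pos: [0.4924, -0.0801, 0.1696]
orientation: [0.708, 0.041, -0.037, -0.704]
force: [-3.6, -20.5, 17.5]
finger_gap: 0.0095
```

>>> jog_arm --pt "0 -13 10" --pt "0 -10 12" --pt "0 -8 13" --pt "0 -7 14" --pt "0 -6 15" --pt "0 -4 15" --pt "0 -3 15" --pt "0 0 0" --twist '[0,0,0,0,0,0,0,0]' --jaw '[5,5,5,5,5,5,5,5]'

```text
t: 6.25
tool_pos: [0.4817, 0.0158, 0.2194]
orientation: [0.706, 0.041, -0.038, -0.706]
force: [-0.2, -2.9, 15.8]
finger_gap: 0.01
```

>>> jog_arm --pt "0 -2 16" --pt "0 0 16" --pt "0 2 16" --pt "0 3 15" --pt "0 5 15" --pt "0 6 14" --pt "0 0 0" --twist '[0,0,0,0,0,0,0]' --jaw '[5,5,5,5,5,5,5]'

```text
t: 6.95
tool_pos: [0.4715, 0.1081, 0.2042]
orientation: [-0.705, -0.041, 0.038, 0.707]
force: [4.0, 4.7, 9.4]
finger_gap: 0.0099
```

>>> jog_arm --pt "0 0 0" --pt "0 0 0" --pt "0 0 0" --pt "0 0 0" --pt "0 0 0" --pt "0 -20 0" --pt "0 -40 0" --pt "0 -40 0" --pt "0 0 0" --twist '[0,0,0,0,0,0,0,0,0]' --jaw '[15,25,40,40,40,40,40,60,85]'

```text
t: 7.85
tool_pos: [0.4721, 0.1064, 0.3073]
orientation: [-0.706, -0.042, 0.036, 0.706]
force: [0.2, -0.7, -0.8]
finger_gap: 0.0676
```

```bash
python3 - <<'E'
from h import *
c=shot('scene','s2'); o=get_obs(); print(o['t'],o['tool_pos'],o['orientation'],o['force'])
a=np.radians(6.2);R=np.array([[np.cos(a),-np.sin(a)],[np.sin(a),np.cos(a)]]);s=np.array([601,-38.5])
for t in (1.57,1.9,2.1):
  q=s+R@[-114,90-165*np.cos(t)]; print(t,proj(c,[q[0]/1000,q[1]/1000,.063+.165*np.sin(t)]))
y=np.arctan2(0,1)
from scipy.spatial.transform import Rotation as Ro
M=Ro.from_quat(o['orientation']).as_matrix(); tgt=np.array([.601,-.0385,.32]); print('tool off to seat',(M.T@(tgt-o['tool_pos'])*1000).round(1),'yaw',np.degrees(np.arctan2(M[1,0],M[0,0])))
i=cv2.resize(c['img'][150:330,180:420],None,fx=3,fy=3,interpolation=cv2.INTER_CUBIC); cv2.imwrite('pics/c3.png',i[:,:,::-1])
E
```

```text
7.9 [0.47146    0.10623899 0.30437275] [-0.70593535 -0.04046247  0.03747687  0.70612574] [ 0.20745021  0.1759791  -0.83110809]
1.57 [331.81067698 169.75002639]
1.9 [353.56822706 169.78153798]
2.1 [365.17664031 172.46571485]
tool off to seat [ 112.9  -15.2 -158.1] yaw 6.318515843389752
```

View pics/c3.png

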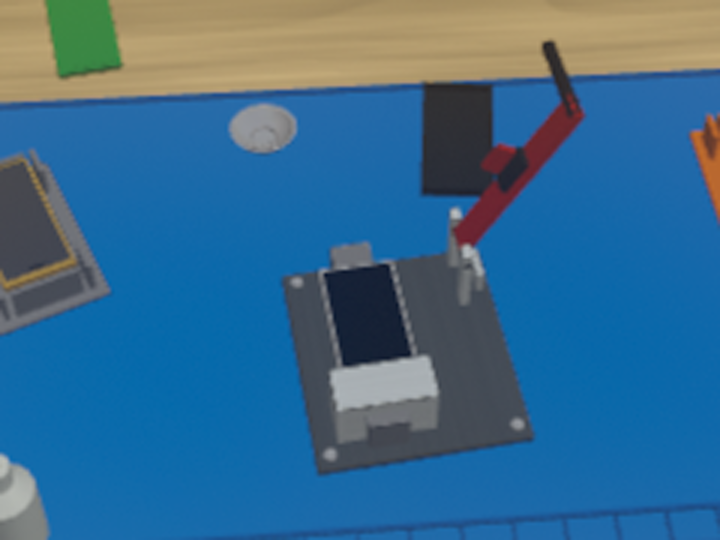

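>>> jog_arm --pt "28 0 -40" --pt "28 0 -40" --pt "28 0 -39" --pt "29 0 -39" --pt "0 40 0" --pt "0 40 0" --pt "0 40 0" --pt "0 40 0" --pt "0 20 0" --pt "0 0 0" --twist '[0,0,0,0,0,0,0,0,0,0]' --jaw '[85,85,85,85,85,85,85,85,85,85]'

```text
t: 8.9
tool_pos: [0.5986, -0.0382, 0.118]
orientation: [-0.706, -0.036, 0.042, 0.706]
force: [-1.0, 0.4, 0.1]
finger_gap: 0.0852
```

```bash
python3 - <<'E'
from h import *
from scipy.spatial.transform import Rotation as Ro
c=shot('wrist','w4'); o=get_obs(); M=Ro.from_quat(o['orientation']).as_matrix(); print(o['t'],o['tool_pos'],np.degrees(np.arctan2(M[1,0],M[0,0])))
a=np.radians(6.2);R=np.array([[np.cos(a),-np.sin(a)],[np.sin(a),np.cos(a)]]);s=np.array([.601,-.0385])
im=c['img'].copy()
for x in (-68,68):
  for y in (-32,32):
    q=s+R@[x/1000,y/1000]; p=proj(c,[*q,.051]); print(x,y,p.round(1)); cv2.circle(im,tuple(int(v) for v in p),3,(255,0,0),1)
cv2.imwrite('pics/c4.png',im[:,:,::-1])
print('off to grasp',(M.T@(np.array([*s,.031])-o['tool_pos'])*1000).round(1))
E
```

```text
8.95 [ 0.59972482 -0.03828185  0.12058435] 6.322172700077943
-68 -32 [266.3 118.6]
-68 32 [370.2 118.8]
68 -32 [275.4 304.9]
68 32 [360.8 305. ]
off to grasp [ 1.6 89.6 -0.4]
```

View pics/c4.png

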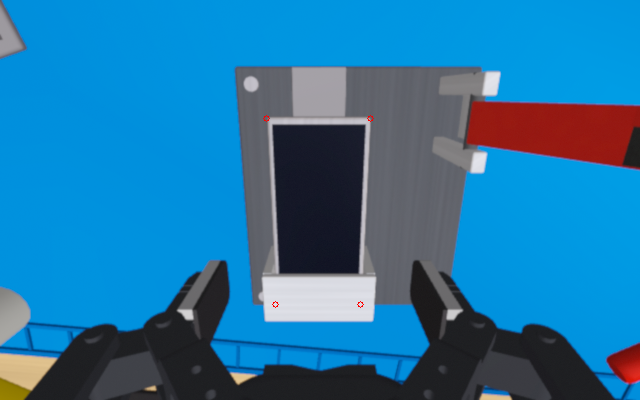

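>>> jog_arm --pt "1 25 0.5" --pt "0 25 0" --pt "0 20 0" --pt "0 12 0" --pt "0 8 0" --pt "0 0 0" --pt "0 0 0" --pt "0 0 0" --pt "0 0 0" --pt "0 0 0" --pt "0 0 0" --pt "0 0 0" --twist '[0,0,0,0,0,0,0,0,0,0,0,0]' --jaw '[85,85,85,85,85,85,80,74,68,60,55,55]'

```text
t: 10.15
tool_pos: [0.6019, -0.0378, 0.0333]
orientation: [0.706, 0.039, -0.039, -0.706]
force: [-2.4, 0.7, 7.2]
finger_gap: 0.0625
```

>>> jog_arm --pt "-5 0 0" --pt "-7 0 0" --pt "-8 0 0" --pt "-8 0 0" --pt "-8 0 0" --pt "-4 0 0" --pt "0 0 0" --twist '[0,0,0,0,0,0,0]' --jaw '[55,55,55,55,55,55,55]'

```text
t: 10.85
tool_pos: [0.5618, -0.0423, 0.0333]
orientation: [0.706, 0.04, -0.038, -0.706]
force: [-2.9, -0.9, 10.4]
finger_gap: 0.0626
```

```bash
python3 - <<'E'
from h import *
c=shot('wrist','w5'); o=get_obs(); print(o['t'],o['tool_pos'],o['force'],o['finger_gap'])
cv2.imwrite('pics/c5.png',c['img'][:,:,::-1])
E
```

```text
10.9 [ 0.56175902 -0.04232547  0.03330726] [-3.5517028  -0.28134293 11.43371456] 0.0623815962719988
```

View pics/c5.png

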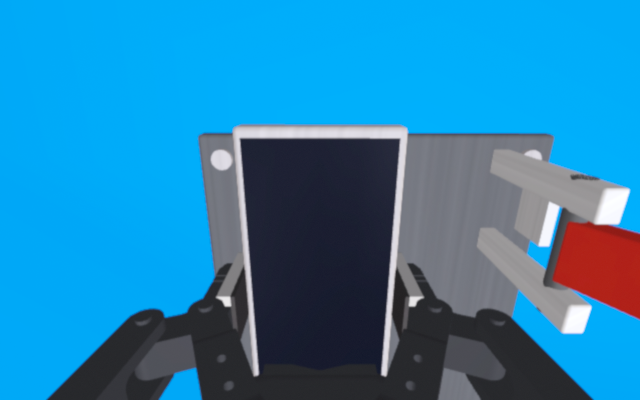

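>>> jog_arm --pt "0 -4 0" --pt "0 -8 0" --pt "-15 -8 0" --pt "-25 -8 0" --pt "-30 -8 0" --pt "-30 -8 0" --pt "-30 -8 0" --pt "-30 -8 0" --pt "-25 0 0" --pt "0 0 0" --twist '[0,0,0,0,0,0,0,0,0,0]' --jaw '[55,55,55,55,55,55,55,55,55,55]'

```text
t: 11.9
tool_pos: [0.3756, -0.0625, 0.0925]
orientation: [-0.706, -0.039, 0.039, 0.706]
force: [2.1, 0.2, -2.3]
finger_gap: 0.063
```

```bash
python3 - <<'E'
from h import *
from scipy.spatial.transform import Rotation as Ro
o=get_obs(); M=Ro.from_quat(o['orientation']).as_matrix(); print(o['t'],o['tool_pos'],o['force'],o['finger_gap'],np.degrees(np.arctan2(M[1,0],M[0,0])))
print((M.T@(np.array([.4425,.339,.0933])-o['tool_pos'])*1000).round(1))
c=shot('wrist','w6'); g=cv2.cvtColor(c['img'],cv2.COLOR_RGB2HSV); 
E
```

```text
11.9 [ 0.37557719 -0.06248181  0.0925397 ] [ 2.09951605  0.22694563 -2.3326403 ] 0.06300484757171843 6.2903067620590924
[110.5  -0.7 391.7]
```

>>> jog_arm --pt "0 0 20" --pt "0 0 35" --pt "0 0 40" --pt "0 0 40" --pt "0 0 40" --pt "0 0 40" --pt "0 0 40" --pt "20 0 35" --pt "30 0 40" --pt "30 0 37" --pt "30 0 25" --pt "0 0 0" --twist '[0,0,0,0,0,0,0,0,0,0,2.25,2.25]' --jaw '[55,55,55,55,55,55,55,55,55,55,55,55]'

```text
t: 13.15
tool_pos: [0.4462, 0.3426, 0.0917]
orientation: [-0.707, -0.012, 0.011, 0.707]
force: [-0.2, -0.6, -2.4]
finger_gap: 0.0627
```

```bash
python3 - <<'E'
from h import *
from scipy.spatial.transform import Rotation as Ro
c=shot('wrist','w7');o=get_obs(); M=Ro.from_quat(o['orientation']).as_matrix(); print(o['t'],o['tool_pos'],o['finger_gap'],np.degrees(np.arctan2(M[1,0],M[0,0])))
print((M.T@(np.array([.4425,.339,.0233])-o['tool_pos'])*1000).round(1))
a=np.radians(1.75);R=np.array([[np.cos(a),-np.sin(a)],[np.sin(a),np.cos(a)]]);im=c['img'].copy()
for x in (-86,86):
  for y in (-50,50):
    q=np.array([.4425,.339])+R@[x/1000,y/1000]; p=proj(c,[*q,.008]); print(p); cv2.circle(im,tuple(int(v) for v in p),3,(255,0,0),1)
p0=o['tool_pos']
b=M[:2,0]
for y in (-32,32):
    q=p0[:2]-.068*M[:2,0]+y/1000*M[:2,2]; p=proj(c,[*q,p0[2]+.0132+.0045]);print(p); cv2.circle(im,tuple(int(v) for v in p),3,(0,255,0),1)
cv2.imwrite('pics/c7.png',im[:,:,::-1])
E
```

```text
13.2 [0.44487813 0.34099159 0.09139956] 0.06267616895458492 1.6760248689930994
[-2.4 68.1 -1.9]
[235.64486357  76.56173531]
[392.12423948  76.83206317]
[253.17607608 302.80935564]
[376.29634711 303.00516655]
[226.31459123 127.30422922]
[403.53178108 127.83759768]
```

View pics/c7.png

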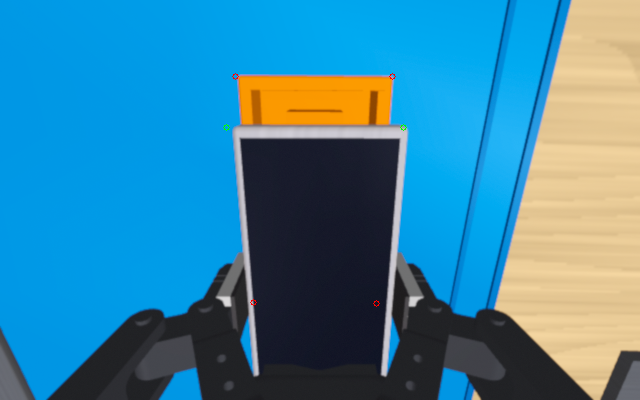

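>>> jog_arm --pt "-2 10 -2.8" --pt "0 15 0" --pt "0 15 0" --pt "0 8 0" --pt "0 0 0" --twist '[0,0,0,0,0]' --jaw '[55,55,55,55,55]'

```text
t: 13.7
tool_pos: [0.4415, 0.3358, 0.0427]
orientation: [0.708, 0.011, -0.012, -0.707]
force: [-0.0, 0.2, -2.0]
finger_gap: 0.0623
```

```bash
python3 - <<'E'
from h import *
from scipy.spatial.transform import Rotation as Ro
c=shot('wrist','w8');o=get_obs(); M=Ro.from_quat(o['orientation']).as_matrix(); p0=o['tool_pos'];print(o['t'],p0,np.degrees(np.arctan2(M[1,0],M[0,0])))
h=cv2.cvtColor(c['img'],cv2.COLOR_RGB2HSV).astype(int)
org=(h[...,0]>3)&(h[...,0]<25)&(h[...,1]>150)&(h[...,2]>150)
rows=np.where(org[:,300:340].mean(1)>.6)[0];print('orange rows',rows.min(),rows.max())
r0=rows.min()
for r in (r0+4,r0+10,r0+16):
    k=np.where(org[r,150:500])[0]+150; print('orange',r,k.min(),k.max(),onz(c,(k.min()+k.max())/2,r,.008)[:2],onz(c,k.max(),r,.008)[1]-onz(c,k.min(),r,.008)[1])
fr=(h[...,1]<50)&(h[...,2]>140)
zt=p0[2]+.0177
for r in range(rows.max()+10,rows.max()+60,12):
    k=np.where(fr[r,200:440])[0]+200; a,b=onz(c,k.min(),r,zt),onz(c,k.max(),r,zt); print('phone',r,k.min(),k.max(),(a+b)[:2]/2,(b-a)[1])
fr0=np.where(fr[:,320])[0]; print('phone near edge',fr0[:5],onz(c,320,fr0[0],zt)[0]+.068,'cradle x by near edge',onz(c,315,r0,.008)[0]+.086)
im=c['img']; cv2.imwrite('pics/c8.png',im[:,:,::-1])
E
```

```text
13.75 [0.44190864 0.33612173 0.04368037] 1.8322744542197227
orange rows 84 124
orange 88 230 424 [0.35834937 0.33712269] 0.09733990368532297
orange 94 230 424 [0.3612137 0.3372359] 0.09789376067365968
orange 100 230 423 [0.36411897 0.33709666] 0.09794721779290788
phone 134 233 422 [0.37426165 0.33685918] 0.06802001813103553
phone 146 233 405 [0.37868428 0.33394013] 0.06265137890358202
phone 158 234 404 [0.38311281 0.33407979] 0.06267317699187375
phone 170 235 418 [0.38755871 0.33701755] 0.06828485207848606
phone 182 236 402 [0.3922999  0.33436953] 0.06271839725061135
phone near edge [126 127 128 129 130] 0.4395222333857756 cradle x by near edge 0.4426496845786676
```

View pics/c8.png

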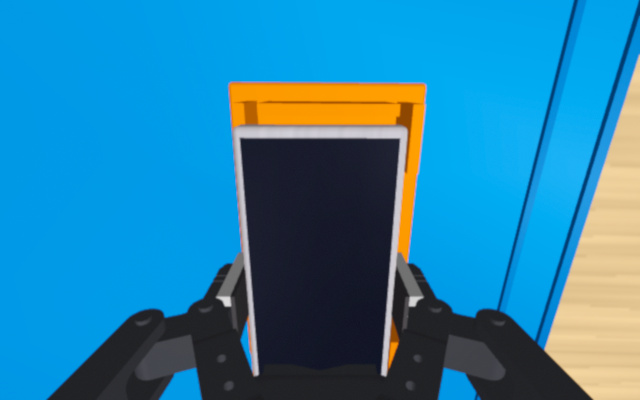

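>>> jog_arm --pt "2.5 0 3.3" --pt "0 5 0" --pt "0 5 0" --pt "0 4 0" --pt "0 3 0" --pt "0 0 0" --pt "0 0 0" --twist '[0,0,0,0,0,0,0]' --jaw '[55,55,55,55,55,55,55]'

```text
t: 14.45
tool_pos: [0.4445, 0.3397, 0.0273]
orientation: [0.707, 0.011, -0.011, -0.707]
force: [-0.1, 0.9, -1.5]
finger_gap: 0.0627
```

```bash
python3 - <<'E'
from h import *
from scipy.spatial.transform import Rotation as Ro
c=shot('wrist','w9');o=get_obs(); M=Ro.from_quat(o['orientation']).as_matrix(); p0=o['tool_pos'];print(o['t'],p0,o['force'],np.degrees(np.arctan2(M[1,0],M[0,0])))
cv2.imwrite('pics/c9.png',c['img'][60:300,160:480][:,:,::-1].repeat(2,0).repeat(2,1))
E
```

```text
14.5 [0.44460526 0.33977268 0.02740473] [ 0.0635037  -0.38770797 -2.20170662] 1.8302976633077161
```

>>> jog_arm --pt "0 1.5 0" --pt "0 1.5 0" --pt "0 1 0" --pt "0 0 0" --pt "0 0 0" --twist '[0,0,0,0,0]' --jaw '[55,55,55,55,55]'

```text
t: 15.0
tool_pos: [0.4445, 0.3397, 0.0234]
orientation: [-0.707, -0.011, 0.011, 0.707]
force: [-1.3, -1.0, 1.1]
finger_gap: 0.0628
```

```bash
python3 - <<'E'
from h import *
o=get_obs(); print(o['t'],o['tool_pos'],o['force'],o['moment'])
c=shot('wrist','w10');h=cv2.cvtColor(c['img'],cv2.COLOR_RGB2HSV).astype(int)
p0=o['tool_pos'];zt=.041
org=(h[...,0]>3)&(h[...,0]<25)&(h[...,1]>150)&(h[...,2]>150); fr=(h[...,1]<50)&(h[...,2]>140)
rows=np.where(org[:,300:340].mean(1)>.6)[0]; r0=rows.min()
for r in (r0+5,r0+12): k=np.where(org[r,150:500])[0]+150; print('orange',r,k.min(),k.max(),onz(c,(k.min()+k.max())/2,r,.008)[:2])
for r in (150,165,180):
    k=np.where(fr[r,200:430])[0]+200; a=onz(c,k.min(),r,zt);b=onz(c,k.max(),r,zt);print('ph',r,k.min(),k.max(),(a+b)[:2]/2,(b-a)[1])
f=np.where(fr[:,320])[0];print('x',f[0],onz(c,320,f[0],zt)[0]+.068,r0,onz(c,315,r0,.008)[0]+.086)
E
```

```text
15.0 [0.44451483 0.33974858 0.02339104] [-1.30390567 -1.01147857  1.1293367 ] [-0.18094703  0.16278927 -0.03880715]
orange 80 208 430 [0.35828863 0.33705175]
orange 87 209 429 [0.36120672 0.3371438 ]
ph 150 211 405 [0.38344712 0.3338613 ] 0.07152742519191979
ph 165 236 404 [0.38894957 0.33847228] 0.06288712486999182
ph 180 217 402 [0.39490046 0.33466723] 0.07033720511836528
x 126 0.4426184335969183 75 0.44228391377140874
```

>>> jog_arm --pt "0 1 0" --pt "0 0 0" --pt "0 0 0" --twist '[0,0,0]' --jaw '[55,55,55]'

```text
t: 15.35
tool_pos: [0.4445, 0.3398, 0.0233]
orientation: [0.707, 0.011, -0.011, -0.707]
force: [-6.2, -4.0, 14.7]
finger_gap: 0.0624
```

Seated (contact force rises, height no longer drops). Release and retreat upward.

>>> jog_arm --pt "0 0 0" --pt "0 0 0" --pt "0 0 0" --pt "0 0 0" --pt "0 0 0" --pt "0 0 0" --pt "0 -10 0" --pt "0 -20 0" --pt "0 -30 0" --pt "0 -50 0" --pt "0 -50 0" --pt "0 -50 0" --twist '[0,0,0,0,0,0,0,0,0,0,0,0]' --jaw '[64,67,71,76,80,85,85,85,85,85,85,85]'

```text
t: 16.55
tool_pos: [0.4441, 0.3395, 0.2352]
orientation: [-0.707, -0.011, 0.011, 0.707]
force: [-0.4, 0.2, 0.5]
finger_gap: 0.0849
```

>>> jog_arm --pt "0 0 0" --pt "0 0 0" --pt "0 0 0" --twist '[0,0,0]' --jaw '[85,85,85]'

```text
t: 16.85
tool_pos: [0.4441, 0.3394, 0.2313]
orientation: [0.707, 0.011, -0.012, -0.707]
force: [0.0, -0.6, -0.5]
finger_gap: 0.0851
```

```bash
python3 - <<'E'
from h import *
c=shot('wrist','w11');o=get_obs();print(o['t'],o['tool_pos'],o['force'],o['finger_gap'])
h=cv2.cvtColor(c['img'],cv2.COLOR_RGB2HSV).astype(int)
def rect(n,m,z):
    q=np.zeros(m.shape,np.uint8); q[40:300,220:420]=m[40:300,220:420]
    q=cv2.morphologyEx(q,cv2.MORPH_CLOSE,np.ones((5,5)))
    k=max(cv2.findContours(q,0,1)[0],key=cv2.contourArea); print(n,cv2.boundingRect(k))
    p=np.array([onz(c,u,v,z)[:2]*1000 for u,v in k[:,0]],np.float32); print(cv2.minAreaRect(p))
nb=~((h[...,0]>95)&(h[...,0]<125)&(h[...,1]>120)&(h[...,2]>70))
org=(h[...,0]>3)&(h[...,0]<25)&(h[...,1]>150)
rect('cradle',org,.008)
rect('screen',h[...,2]<60,.041)
rect('phone',((h[...,1]<50)&(h[...,2]>120))|(h[...,2]<60),.041)
# bar and bystanders by scene view vs start
a=dict(np.load('pics/scene0.npz'))['img'].astype(int); s=shot('scene','s3')['img'].astype(int); b=dict(np.load('pics/s2.npz'))['img'].astype(int)
print('spare diff',abs(a-s)[195:265,155:220].mean(),'bottle diff',abs(a-s)[290:340,165:205].mean(),'bar vs opened',abs(b-s)[160:240,320:375].mean())
E
```

```text
16.9 [0.44407273 0.33942831 0.23096108] [ 0.51866588 -0.00768381  0.18069669] 0.08479183233783327
cradle (274, 84, 93, 152)
((443.9758605957031, 339.09613037109375), (175.41574096679688, 97.69419860839844), 1.5374951362609863)
screen (292, 109, 57, 118)
((442.4309387207031, 339.77947998046875), (124.87638854980469, 56.134525299072266), 1.8414493799209595)
phone (289, 104, 64, 127)
((442.4615478515625, 340.1097412109375), (134.4227752685547, 62.92488479614258), 1.8804181814193726)
spare diff 3.0561904761904763 bottle diff 3.3101666666666665 bar vs opened 0.8146212121212121
```

```bash
python3 - <<'E'
from h import *
g=lambda f:cv2.cvtColor(dict(np.load(f'pics/{f}.npz'))['img'],cv2.COLOR_RGB2GRAY).astype(np.float32)
a,b=g('scene0'),g('s3')
for n,(x0,y0,x1,y1) in dict(spare=(155,195,220,265),bottle=(165,285,205,345),mat=(370,240,430,320),tool_ref=(80,330,190,400)).items():
    p,q=a[y0:y1,x0:x1],b[y0:y1,x0:x1]; print(n,cv2.phaseCorrelate(p,q),(q-p).mean())
E
```

```text
spare ((0.011511042344153566, 0.007656180727487083), 0.9892120080321659) 2.9184616
bottle ((0.0008043561214066131, -0.027843064932433492), 0.9631353574991226) 3.0966666
mat ((0.06790295349187403, -0.0596604255656743), 0.8171969059109688) 2.2325
tool_ref ((-0.006143763744617559, -0.0021134099604864787), 0.9907554459792597) 3.4623377
```

Just a brightness change, with nothing shifted. Handing in.

```bash
python3 -c "
from bench import ticket
print(ticket.finish_job())"
```

```text
the job is handed in; nothing more can be done
None
```

The job is handed in. The phone lies in the orange cradle, screen up, and the hold-down bar is open on its stop. No verdict was reported. The robot's clock read about 17 s of the 64 s allowed.

I swung the bar to about 2.0 rad by its handle and let it settle on the stop. I then slid the phone about 40 mm level out from under the hood, carried it low round the open bar, and released it only once it was pressing on the cradle bed.

Last checks:
- **Phone position:** centre measured at about (442.5, 340) mm, against about (443, 339.3) mm for the cradle seat. Yaw was 1.9° against about 1.6–1.8° for the cradle.
- **Height and level:** I did not measure these directly. On lowering, the contact force rose to about 15 N and the tool stopped dropping at the height expected for a seated phone.
- **Bar:** it looks unchanged since it was opened. The handle then sat within about 4 px of where 2.1 rad should put it.
- **Other phone and dropper bottle:** image shift was under 0.03 px compared with the start.
- **Gripper:** fingers open, tool about 0.23 m up, and no force on it.

Two readings disagreed slightly. The last close view put the cradle at x = 444.0 mm, about 1–1.5 mm from the earlier readings. The phone's sideways offset, seen while the arm was still settling, differed by about 2–3 mm from the reading at rest, and I corrected for that before setting it down. I had reached the 12-picture viewing limit, so the final checks are numerical only.

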